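# Load the backup battery and change the bench over to it

### The job

Set the grey battery pack with the orange band down flat in the open drawer of the white battery cabinet (lower it in, do not drop it) and push the drawer fully shut. Only then change the feed selector over: bring the red-knobbed lever from the blue side to upright centre off, let it rest there for two seconds, then move it all the way over to the orange side. Let go of everything and leave the beaker, the bottles and the timer where they are.

Things in the scene. Friction and masses are not known exactly. Their poses are not given: they have to be found in the camera images.
- battery_center (a point): Centre of the loose battery pack, a grey rounded block 90 mm long (its x), 46 mm wide (its y) and 30 mm high (its z) with an orange band round it, 0.25 to 0.5 kg; it lies flat on the worktop. Grasp it across the 46 mm.
- cabinet_front (a point): Middle of the front face of the white fixed battery cabinet, on the worktop (z = 0): x points to its back, y along its front, z up. The cabinet is 220 mm deep, 200 mm wide, 85 mm high and has one grey-fronted drawer. It and the console stand side by side in either order.
- cabinet_drawer0 (a joint): Drawer of the cabinet: opening in m, 0 = shut (hard stop), 0.15 = fully out; starts 0.13 to 0.147 open. It slides out along the cabinet's -x. Needs about 1 to 2 N to move and stays where it is left.
- drawer_floor (a point): Centre of the drawer's inner floor, moving with it; x points to the back of the cabinet, z up. The floor is 175 mm long in x, 158 mm wide in y; side walls (6 mm thick) rise 41 mm above it, the 15 mm front panel (outer face at x = -108 mm) 50 mm. With the drawer open by d, only the floor from x = -87 mm to x = d - 94 mm is clear of the cabinet top.
- cabinet_drawer0_handle (a point): Middle of the drawer's steel bar handle: a horizontal round bar about 100 mm long along y, 35 mm in front of the drawer front, moving with the drawer; x points to the back of the cabinet (the way to push it shut).
- console_front (a point): Middle of the front edge of the grey fixed feed-selector console, on the worktop (z = 0); console axes: x points to its back, y along its front, z up. It is 160 mm wide, 220 mm deep. Its panel slopes up at 40 degrees from here (height 40 mm) to 124 mm high at x = 100 mm; blue marks on its left (+y), orange marks on its right (-y).
- hood_edge (a point): Middle of the lower front edge (yellow) of the console's clear splash hood, console axes. The hood is a flat sheet 160 mm wide, 305 mm above the worktop, from here 246 mm back over the lever, on two posts at the rear. It bars a gripper pointing straight down at the knob: come in tilted 25 to 45 degrees, the gripper's body leaning back towards the robot (-x).
- pivot (a point): Point on the console panel on the lever's hinge axis, console axes. The axis lies in the panel's plane and runs up the slope: direction (0.766, 0, 0.643) in console axes.
- knob (a point): Centre of the lever's red ball knob, 32 mm across, 95 mm from the pivot on a 12 mm thick stem; moves with the lever. With the lever upright (centre off) it lies at pivot + 95 mm x (-0.643, 0, 0.766) in console axes. With the lever at angle a it is at pivot + 95 mm x (-0.643 cos a, -sin a, 0.766 cos a).
- lever (a joint): Changeover lever angle in rad: -0.65 = full blue (left, +y) stop, 0 = centre off, standing square to the panel, +0.65 = full orange (right, -y) stop. Starts between -0.65 and -0.5. No springs or detents: friction (about 2.5 N at the knob) holds it wherever it is left.
- beaker_100: Bystander: glass beaker, 53 mm across, 68 mm high, origin under its centre.
- buffer0: Bystander: white bottle, 61 mm across, 133 mm high, origin under its centre.
- timer: Bystander: white lab timer, 60 x 66 x 18 mm, origin under its centre.
- battery: The battery pack itself; origin at the centre of its underside, axes as for battery_center.

How it is judged:
By the outcome, as a careful person would: the job done as asked, in the order asked, and still so for the second after the job is handed in, with the robot touching nothing.
It also fails if it takes over 72 s, if anything falls off the work surface, if the arm or the gripper's body presses on something with over 40 N, if the wrist force passes 120 N, or if a joint passes its speed limit or range.

### The arm

A 7-joint arm with a two-finger parallel gripper is mounted at the origin on a cart in front of the work surface, level with it; the furniture and walls round the work are solid. World frame = base frame: x ahead of the robot, y to its left, z up, the work surface at z = 0. Lengths are in m, angles in rad, forces in N, time in s.
With the tool pointing down it reaches from about 0.4 to 0.85 m from the base axis. Payload 10.4 kg.
Tool frame: the origin (TCP) lies between the finger pads; the fingertips stand 22 mm ahead of it and the grasp point (between the pads) lies 3 mm ahead of it; z points along the fingers, y is the line along which they close (so a half turn about z gives the same grasp; the last joint's range is limited). The gripper opens to 87 mm and grips with 3 to 60 N. Pads are 19 mm wide; open, the fingers measure 117 mm over their backs; the gripper's body (75 mm by 190 mm) begins 51 mm behind the grasp point.
Start: joints at [-1.343, 0.332, -0.065, 1.46, 0.022, 1.35, -0.088], TCP at [0.155, 0.605, 0.223] pointing down, gripper open.
Joint ranges: [-2.6, 2.6], [-0.5, 2.12], [-1.47, 1.34], [0.16, 2.42], [-1.27, 4.41], [0.06, 2.06], [-2.6, 2.6]. Speed limits (rad/s): [2.22, 2.22, 2.79, 2.79, 3.14, 3.14, 3.14].

### API

Orientations are given as [roll, pitch, yaw] about the fixed x, y, z axes, in that order (R = Rz(yaw) Ry(pitch) Rx(roll)).
In Python, from bench import * gives the robot as it stands.
- The arm moves only by the tool step_arm, never from a script. Its argument "steps" is a list of rows, each a list of 3 entries, a list of its own where there are three numbers: the shift along the world's x, y, z in cm, then the turn about the world's z in degrees, then the closure in counts, from 0 (fully open) to 255 (shut). In form: [[[tx, ty, tz], roll, claw], ...]. A call has 1 to 8 rows; each row is the pose to reach, as a shift and turn from the pose commanded when the call began; what a row does not reach only later rows make up. A row lasts 1/12 s, in which the tool goes at most 41.7 mm and 7.16 degrees, less where a joint would pass 70% of its speed; a pose out of reach is approached as far as the arm can. A call with a gripper value outside its range is refused whole. The fingers move at their own pace and stop on an object; "force" is the grip in N (left out, the last holds). Time passes only in rows, so rows that repeat a pose let the fingers close. It gives the time, the measured TCP pose, the force, the opening and the grip force at its end, in the units of the state.
- read_state(): the state, without advancing time (a new reading comes with each control period).
- snapshot(name): name is "scene" or "top"; returns the picture (480x640x3 uint8, red, green, blue); there is no depth.
- camera_params(name): a dict with "vfov" (degrees; the focal length in pixels is half the picture's height over the tangent of half this angle, whatever the lens; pixels are square), "cx", "cy" (the principal point, pixels), "rvec" (rotation vector, rad) and "tvec" (3), from world to camera coordinates, as OpenCV has them. Camera axes: x right, y down, z forward; pixel columns grow to the right and rows downward; lengths in m; the calibration is good to about 2 mm. A picture is of the moment at which its call begins. camera_params takes no time and is no camera call.
- sign_off(): hands the job in; it is judged then, once.
The state is a dict: "clock": time; "joint_pos": joint angles; "joint_velocities": joint speeds; "tau": joint torques, N m; "tcp_pos": TCP position; "orientation": TCP orientation; "contact_force": force on the tool from outside, world axes, zero at the start; "wrist_torque": the same for the moment, N m; "gripper_width": finger opening in m; "grasp_force": force on a finger pad.
Only numpy, scipy, OpenCV 4.12 (cv2) and the standard library are available. Lean on these libraries where they do the work, as an engineer would, in place of code of your own. Each camera call takes 0.05 s, during which the arm holds its last target. There are 200 camera calls.

## Working session

There is one attempt and no reset: what is moved stays moved. The work goes in short steps, Python scripts to look and compute and a tool call to move; the robot and the scene stay as the last step left them, time stands still between calls to the robot, and variables do not carry over. Pictures are saved under pics/ and viewed, at most 10 in all, crops included, and the job is handed in when it is done.

Besides the shell and the picture viewer there is one more tool, called after "Request:" in YAML: its name, and indented under it one key for each argument. step_arm: Moves the arm, as the interface text tells. Its arguments: {"type":"object","properties":{"steps":{"type":"array"},"force":{"type":"number"}},"required":["steps"]}

```bash
mkdir -p pics; ls; cat > h.py <<'E'
from bench import *
import numpy as np, cv2
def cam(n):
    p=camera_params(n); f=240/np.tan(np.radians(p['vfov'])/2)
    K=np.array([[f,0,p['cx']],[0,f,p['cy']],[0,0,1]]); R=cv2.Rodrigues(np.array(p['rvec'],float))[0]
    return K,R,np.array(p['tvec'],float),p
def ray(n,u,v):
    K,R,t,p=cam(n); d=R.T@np.linalg.solve(K,[u,v,1.]); return -R.T@t,d/np.linalg.norm(d)
def onz(n,u,v,z):
    c,d=ray(n,u,v); return c+d*(z-c[2])/d[2]
def two(a,b):
    c1,d1=ray('scene',*a); c2,d2=ray('top',*b)
    s=np.linalg.lstsq(np.array([d1,-d2]).T,c2-c1,rcond=None)[0]
    p,q=c1+s[0]*d1,c2+s[1]*d2; return (p+q)/2,np.linalg.norm(p-q)
def proj(n,P):
    K,R,t,p=cam(n); q=K@(R@np.array(P)+t); return q[:2]/q[2]
E
python3 - <<'E'
from h import *
np.set_printoptions(precision=3,suppress=True)
for n in('scene','top'):
    im=snapshot(n); cv2.imwrite(f'pics/{n}0.png',im[:,:,::-1]); print(n,cam(n)[3],ray(n,320,240))
print(read_state())
E
```

```text
pics
scene {'vfov': 54.109515008863426, 'cx': 321.6123758592768, 'cy': 239.7248847929919, 'rvec': array([ 2.32 , -0.514,  0.229]), 'tvec': array([-0.527,  0.319,  1.195])} (array([ 0.202, -0.772,  1.083]), array([ 0.306,  0.631, -0.713]))
top {'vfov': 47.39340522609633, 'cx': 327.06237406302597, 'cy': 237.85681049612862, 'rvec': array([ 2.255, -1.922,  0.208]), 'tvec': array([-0.112,  0.612,  1.265])} (array([ 0.334, -0.067,  1.368]), array([ 0.21 ,  0.052, -0.976]))
{'clock': 0.1, 'joint_pos': array([-1.343,  0.333, -0.065,  1.461,  0.022,  1.35 , -0.089]), 'joint_velocities': array([ 0.   , -0.001, -0.001, -0.002, -0.   , -0.002,  0.   ]), 'tau': array([  0.001, -62.455,   0.024, -39.072,  -0.061,   0.037,   0.   ]), 'tcp_pos': array([0.155, 0.605, 0.222]), 'orientation': array([-3.14 ,  0.   ,  2.891]), 'contact_force': array([ 1.385, -0.447, -0.402]), 'wrist_torque': array([-0.041,  0.039,  0.018]), 'grasp_force': 0.0, 'gripper_width': 0.08687087401924146}
```

View pics/scene0.png

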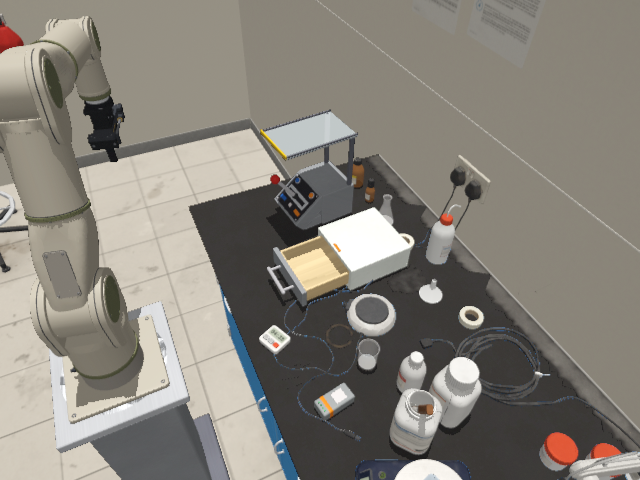

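View pics/top0.png

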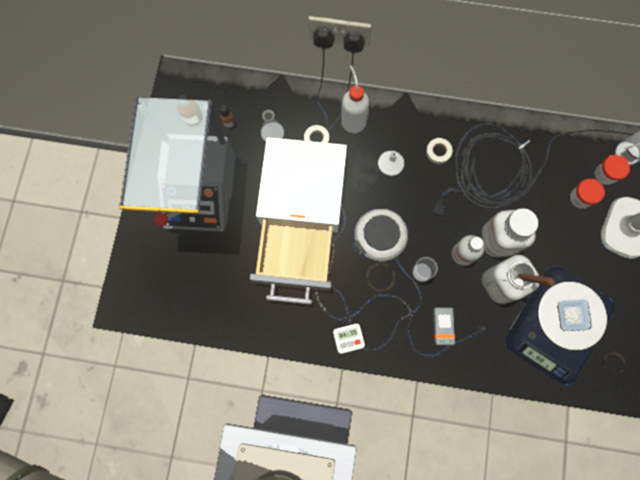

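The scene view shows the battery at about (335,401), the timer at (275,339), the knob at (275,180), the drawer handle at (283,283) and the yellow hood edge from (262,132) to (286,155). In the top view the battery is at (444,326), the handle bar at (290,297), the knob at (160,220) and the hood edge from (123,207) to (197,211). I'll measure these next.

```bash
cat > m.py <<'E'
from h import *
np.set_printoptions(precision=4,suppress=True)
def hsv(n,fresh=None):
    im=cv2.imread(f'pics/{n}0.png') if fresh is None else fresh
    return cv2.cvtColor(im,cv2.COLOR_BGR2HSV)
def blob(H,lo,hi,box):
    m=cv2.inRange(H,np.array(lo),np.array(hi)); x0,y0,x1,y1=box; k=np.zeros_like(m); k[y0:y1,x0:x1]=m[y0:y1,x0:x1]
    if lo[0]==0 and hi[0]<15: 
        m2=cv2.inRange(H,np.array([170,lo[1],lo[2]]),np.array([180,255,255])); k[y0:y1,x0:x1]|=m2[y0:y1,x0:x1]
    return k
def cen(k):
    ys,xs=np.nonzero(k); return (xs.mean(),ys.mean()),len(xs),(xs.min(),ys.min(),xs.max(),ys.max())
E
python3 - <<'E'
from m import *
S,T=hsv('scene'),hsv('top')
a=cen(blob(S,[0,150,60],[8,255,255],(255,165,295,195))); b=cen(blob(T,[0,150,60],[8,255,255],(145,205,180,235)))
print('knob',a,b,two(a[0],b[0]))
def ends(k):
    ys,xs=np.nonzero(k); P=np.c_[xs,ys]; o=np.argsort(P[:,0]); return P[o[:3]].mean(0),P[o[-3:]].mean(0),len(xs)
ys=ends(blob(S,[18,150,100],[35,255,255],(250,120,300,165))); yt=ends(blob(T,[18,150,100],[35,255,255],(110,195,225,220)))
print(ys,yt)
for i in(0,1): print('hood',two(ys[i],yt[i]),onz('scene',*ys[i],.305),onz('top',*yt[i],.305))
for n,H,box in(('scene',S,(305,375,365,425)),('top',T,(425,300,465,350))):
    k=blob(H,[5,120,120],[20,255,255],box); print(n,'band',cen(k))
    g=((H[:,:,2]>85)).astype(np.uint8)*255; q=np.zeros_like(g); q[box[1]:box[3],box[0]:box[2]]=g[box[1]:box[3],box[0]:box[2]]
    c=max(cv2.findContours(q,0,2)[0],key=cv2.contourArea); r=cv2.minAreaRect(c); print(r)
    bp=cv2.boxPoints(r); print(np.array([onz(n,*p,.03) for p in bp]), onz(n,*r[0],.03))
import cv2
o=cv2.imread('pics/top0.png'); c1=cv2.resize(o[180:360,110:370],None,fx=3,fy=3,interpolation=cv2.INTER_CUBIC)
cv2.imwrite('pics/c1.png',c1)
E
```

```text
knob ((np.float64(274.73015873015873), np.float64(179.03174603174602)), 63, (np.int64(271), np.int64(175), np.int64(279), np.int64(183))) ((np.float64(160.51754385964912), np.float64(219.3421052631579)), 114, (np.int64(155), np.int64(214), np.int64(167), np.int64(225))) (array([0.5893, 0.372 , 0.1401]), np.float64(0.0019756846208015873))
(array([260.6667, 129.6667]), array([285.6667, 157.6667]), 117) (array([119.3333, 206.6667]), array([197., 211.]), 227)
hood (array([0.5654, 0.3972, 0.3147]), np.float64(0.0014181104004546627)) [0.5707 0.412  0.305 ] [0.5668 0.4016 0.305 ]
hood (array([0.5822, 0.2429, 0.3096]), np.float64(0.0011865703448068156)) [0.5851 0.249  0.305 ] [0.5827 0.2444 0.305 ]
scene band ((np.float64(326.70238095238096), np.float64(405.1190476190476)), 84, (np.int64(319), np.int64(395), np.int64(333), np.int64(416)))
((333.53179931640625, 400.4382629394531), (23.13486099243164, 40.09007263183594), 53.84181594848633)
[[ 0.405  -0.3151  0.03  ]
 [ 0.5013 -0.2935  0.03  ]
 [ 0.5087 -0.3497  0.03  ]
 [ 0.4148 -0.3687  0.03  ]] [ 0.4566 -0.3323  0.03  ]
top band ((np.float64(444.2439024390244), np.float64(335.5)), 82, (np.int64(434), np.int64(334), np.int64(454), np.int64(337)))
((444.5, 325.5), (37.0, 21.0), 90.0)
[[ 0.501  -0.297   0.03  ]
 [ 0.5091 -0.3475  0.03  ]
 [ 0.421  -0.3571  0.03  ]
 [ 0.413  -0.3074  0.03  ]] [ 0.4607 -0.3273  0.03  ]
```

View pics/c1.png

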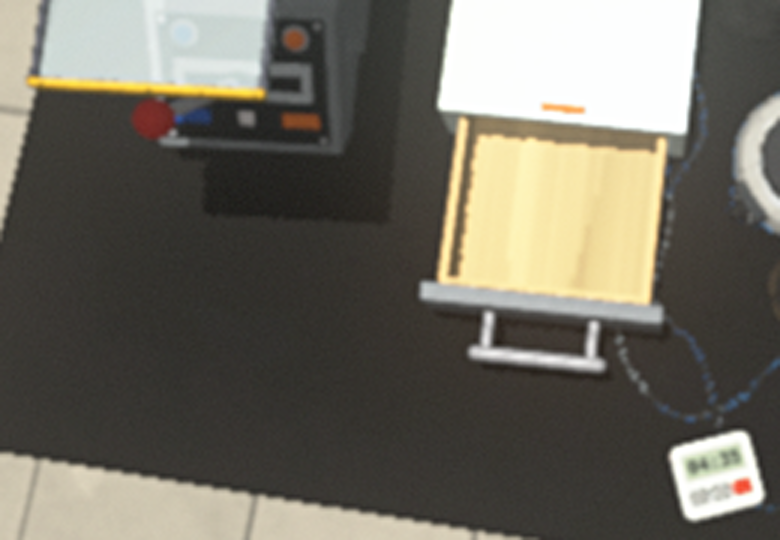

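```bash
python3 - <<'E'
from m import *
def px(a,b): return 110+a/3,180+b/3
L=onz('top',*px(440,107),.085);R=onz('top',*px(685,130),.085); d=L-R
print('cab front',(L+R)/2,'w',np.linalg.norm(d),'yaw',np.degrees(np.arctan2(-d[0],d[1])))
for z in(.05,.065,.08):
    a=onz('top',*px(470,355),z);b=onz('top',*px(605,367),z); print('handle',z,(a+b)/2,np.linalg.norm(a-b),np.degrees(np.arctan2(-(a-b)[0],(a-b)[1])))
    a=onz('top',*px(420,290),z);b=onz('top',*px(663,313),z); print('panel top',z,(a+b)/2,np.linalg.norm(a-b))
T=hsv('top');S=hsv('scene')
for n,H,box,z in(('top',T,(425,300,465,350),.03),('top',T,(330,318,370,358),.018),):
    v=H[:,:,2]; k=np.zeros_like(v); k[box[1]:box[3],box[0]:box[2]]=(v[box[1]:box[3],box[0]:box[2]]>90)*255
    c=max(cv2.findContours(k,0,2)[0],key=cv2.contourArea)[:,0]
    W=np.array([onz(n,*p,z)[:2] for p in c],np.float32); print(n,cv2.minAreaRect(W), 'n',len(c))
c=cv2.resize(cv2.imread('pics/scene0.png')[110:310,180:430],None,fx=3,fy=3,interpolation=cv2.INTER_CUBIC); cv2.imwrite('pics/c2.png',c)
E
```

```text
cab front [0.6518 0.0636 0.085 ] w 0.1991820189888603 yaw 3.5502433339919492
handle 0.05 [0.4591 0.0525 0.05  ] 0.1090332588055218 4.054829699512895
panel top 0.05 [0.507  0.0578 0.05  ] 0.1979634033987995
handle 0.065 [0.4577 0.0512 0.065 ] 0.10779223149612323 4.054829699512891
panel top 0.065 [0.5051 0.0564 0.065 ] 0.1957101644094229
handle 0.08 [0.4563 0.0498 0.08  ] 0.10655120418672467 4.054829699512886
panel top 0.08 [0.5031 0.055  0.08  ] 0.19345692542004628
top ((0.4608291685581207, -0.3260437548160553), (0.0885266587138176, 0.05083952471613884), 9.125593185424805) n 33
top ((0.3949863314628601, -0.10273371636867523), (0.06392478942871094, 0.07058762013912201), 23.751644134521484) n 50
```

View pics/c2.png

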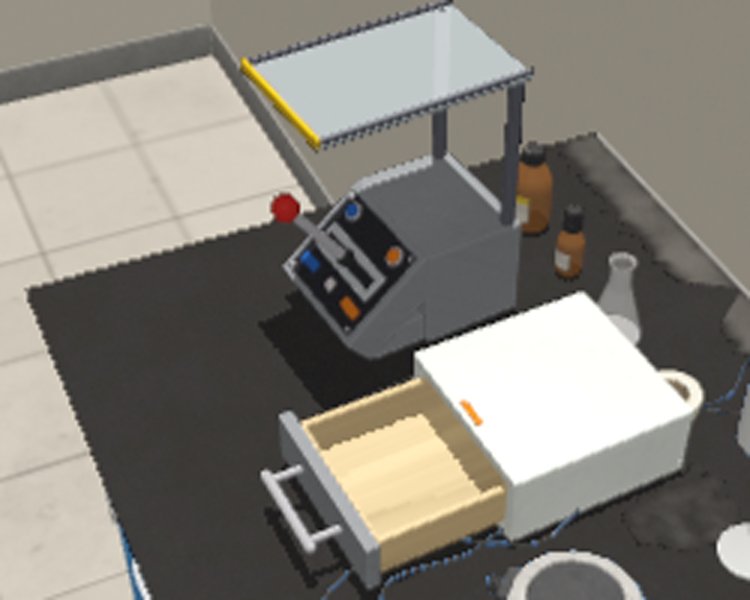

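Request:
step_arm:
  steps:
    - [[4,-4,0],-7,0]
    - [[7,-8,0],-14,0]
    - [[10,-12,0],-21,0]
    - [[13,-16,0],-28,0]
    - [[16,-20,0],-35,0]
    - [[19,-24,0],-42,0]
    - [[22,-28,0],-49,0]
    - [[25,-32,0],-56,0]
  force: 25

```text
clock: 0.77
tcp_pos: [0.3619, 0.342, 0.2225]
orientation: [-3.141, -0.0, 1.907]
contact_force: [1.2, 1.3, -1.0]
gripper_width: 0.087
grasp_force: 0.0
```

The scene crop shows the lever with its red knob at crop (285,207), below and just behind the yellow hood edge, which runs (245,65) to (318,145). The handle bar runs (266,476) to (312,547), and the drawer is open and empty. Next is the battery.

Request:
step_arm:
  steps:
    - [[1,-4,0],-7,0]
    - [[2,-8,0],-14,0]
    - [[3,-12,0],-21,0]
    - [[4,-16,0],-28,0]
    - [[5,-20,0],-35,0]
    - [[6,-24,0],-42,0]
    - [[7,-28,0],-49,0]
    - [[7,-32,0],-56,0]

```text
clock: 1.43
tcp_pos: [0.4318, 0.0218, 0.2225]
orientation: [3.141, -0.0, 0.93]
contact_force: [0.8, 0.7, -0.2]
gripper_width: 0.0869
grasp_force: 0.0
```

```bash
python3 - <<'E'
from h import *
f=lambda a,b:(180+a/3,110+b/3); g=lambda a,b:(110+a/3,180+b/3)
print(two(f(266,476),g(472,354)),two(f(312,547),g(604,367)))
print(two(f(284,418),g(421,296)),two(f(370,553),g(662,320)))
E
```

```text
(array([0.45922875, 0.10614882, 0.04138326]), np.float64(0.004316161535236674)) (array([ 0.46453203, -0.00156036,  0.0517919 ]), np.float64(0.00379521947342908))
(array([0.49691836, 0.15224157, 0.0626362 ]), np.float64(0.005048086461484872)) (array([ 0.50642909, -0.04162149,  0.06733192]), np.float64(0.0021989579812814))
```

Request:
step_arm:
  steps:
    - [[1,-4,0],-7,0]
    - [[2,-8,0],-14,0]
    - [[3,-12,0],-21,0]
    - [[3,-16,-1],-28,0]
    - [[3,-20,-2],-35,0]
    - [[3,-24,-3],-42,0]
    - [[3,-28,-4],-44,0]
    - [[3,-32,-5],-44,0]

```text
clock: 2.1
tcp_pos: [0.461, -0.2978, 0.1721]
orientation: [3.141, -0.001, 0.166]
contact_force: [0.6, 1.1, 1.2]
gripper_width: 0.087
grasp_force: 0.0
```

Request:
step_arm:
  steps:
    - [[0,-2,-2],0,0]
    - [[0,-2.5,-4],0,0]
    - [[0,-2.5,-5],0,0]
    - [[0,-2.5,-5],0,0]

```text
clock: 2.43
tcp_pos: [0.4598, -0.3201, 0.1202]
orientation: [-3.139, 0.004, 0.168]
contact_force: [-0.1, 0.3, 0.5]
gripper_width: 0.087
grasp_force: 0.0
```

```bash
python3 - <<'E'
from m import *
s=read_state(); print(s['tcp_pos'],s['orientation'])
a=snapshot('scene')[:,:,::-1]; b=snapshot('top')[:,:,::-1]
A=cv2.resize(a[340:460,270:400],(520,480),interpolation=2); B=cv2.resize(b[280:370,400:490],(280,280),interpolation=2)
o=np.zeros((480,800,3),np.uint8); o[:,:520]=A; o[:280,520:]=B; cv2.imwrite('pics/c3.png',o)
print(proj('top',s['tcp_pos']),proj('scene',s['tcp_pos']))
E
```

```text
[ 0.4598 -0.3201  0.1202] [-3.1395  0.0039  0.1676]
[449.4556 322.8358] [333.6815 376.638 ]
```

View pics/c3.png

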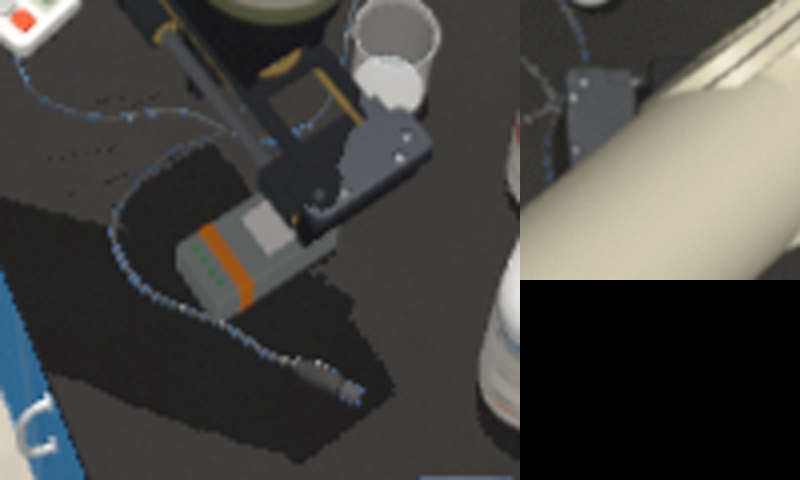

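The crop shows the open gripper above the battery, with the near finger just past its far side. The beaker stands clear at crop (395,55). I'll descend and grip.

Request:
step_arm:
  steps:
    - [[0,-0.8,-2],0,0]
    - [[0,-0.8,-4],0,0]
    - [[0,-0.8,-6],0,0]
    - [[0,-0.8,-8],0,0]
    - [[0,-0.8,-9.2],0,0]
    - [[0,-0.8,-9.2],0,0]
    - [[0,-0.8,-9.2],0,0]

```text
clock: 3.12
tcp_pos: [0.4618, -0.3287, 0.0315]
orientation: [3.141, -0.001, 0.169]
contact_force: [0.7, -0.1, 0.8]
gripper_width: 0.0874
grasp_force: 0.0
```

Request:
step_arm:
  steps:
    - [[0,0,0],0,255]
    - [[0,0,0],0,255]
    - [[0,0,0],0,255]
    - [[0,0,0],0,255]
    - [[0,0,0],0,255]
    - [[0,0,0],0,255]
    - [[0,0,0],0,255]
    - [[0,0,0],0,255]
  force: 30

```text
clock: 3.78
tcp_pos: [0.4612, -0.3291, 0.0306]
orientation: [3.142, 0.0, 0.168]
contact_force: [-0.3, -1.0, -0.6]
gripper_width: 0.0416
grasp_force: 0.0
```

Request:
step_arm:
  steps:
    - [[0,0,0],0,255]
    - [[0,0,0],0,255]
    - [[0,0,0],0,255]
    - [[0,0,0],0,255]

```text
clock: 4.12
tcp_pos: [0.4612, -0.3291, 0.0306]
orientation: [3.141, 0.0, 0.168]
contact_force: [0.2, -0.8, 0.6]
gripper_width: 0.015
grasp_force: 0.1
```

```bash
python3 - <<'E'
from m import *
s=read_state(); print(s['tcp_pos'],s['gripper_width'],s['grasp_force'])
a=snapshot('scene')[:,:,::-1]
cv2.imwrite('pics/c4.png',cv2.resize(a[340:460,270:400],(520,480),interpolation=2))
E
```

```text
[ 0.4612 -0.3291  0.0306] 0.014960163611561115 0.09384816832607612
```

View pics/c4.png

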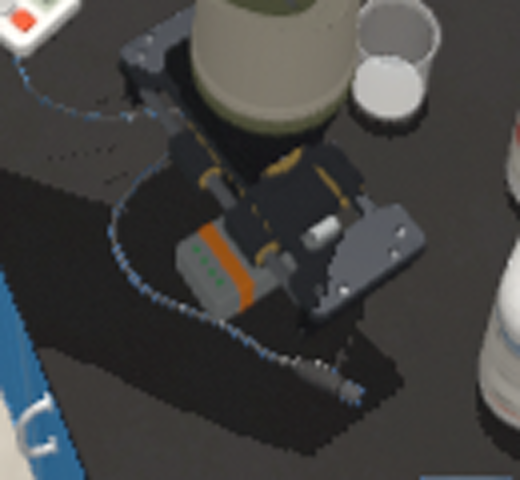

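The crop shows the battery unmoved, with its band at crop (230,265), while the fingers report only 15 mm. I'll check the geometry by projection.

```bash
python3 - <<'E'
from m import *
s=read_state(); p=s['tcp_pos']; y=s['orientation'][2]
ex=np.array([np.cos(y),np.sin(y),0]); ey=np.array([-np.sin(y),np.cos(y),0])
a=snapshot('scene')[:,:,::-1].copy()
def P(q,c):
    u=proj('scene',q); print(c,((u-[270,340])*4).round()); cv2.circle(a,tuple(int(x*16) for x in u),12,c,-1,shift=4)
P(p,(0,0,255)); P(p+[0,0,-.022],(0,255,255)); 
for k in(1,-1): P(p+k*.095*ey+[0,0,.048],(255,0,255)); 
for i in(1,-1):
  for j in(1,-1): P(np.array([.460,-.329,.03])+i*.045*ex+j*.023*ey,(0,255,0))
cv2.imwrite('pics/c5.png',cv2.resize(a[310:440,250:400],(750,650)[:2] if 0 else (690,598),interpolation=2))
S=cv2.cvtColor(a,40); print(s)
E
```

```text
(0, 0, 255) [259. 233.]
(0, 255, 255) [257. 250.]
(255, 0, 255) [168.  73.]
(255, 0, 255) [365. 329.]
(0, 255, 0) [294. 165.]
(0, 255, 0) [341. 224.]
(0, 255, 0) [172. 245.]
(0, 255, 0) [217. 308.]
{'clock': 4.1667, 'joint_pos': array([-0.0965,  0.4985,  0.7861,  1.8499, -0.423 ,  0.9682, -0.5279]), 'joint_velocities': array([ 0.0012,  0.0006, -0.0004, -0.0003,  0.001 , -0.0023,  0.0007]), 'tau': array([ -0.0419, -50.8962,  13.8358, -29.9742,  -0.0716,   0.0303,
        -0.    ]), 'tcp_pos': array([ 0.4612, -0.3291,  0.0306]), 'orientation': array([3.1415, 0.    , 0.1682]), 'contact_force': array([0.7648, 0.265 , 0.5811]), 'wrist_torque': array([-0.1159,  0.1426,  0.0318]), 'grasp_force': 0.09320137859049282, 'gripper_width': 0.010672425004225333}
```

View pics/c5.png

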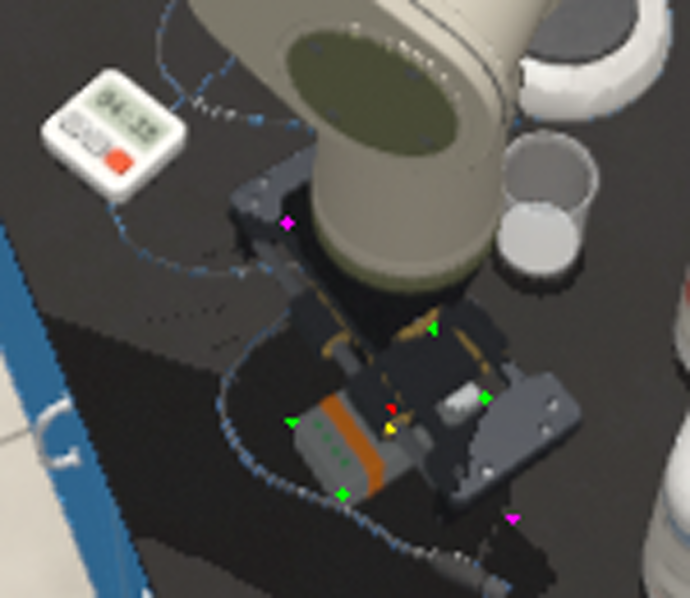

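Request:
step_arm:
  steps:
    - [[0,0,-0.3],0,255]
    - [[0,0,-0.6],0,255]
    - [[0,0,-0.6],0,255]

```text
clock: 4.47
tcp_pos: [0.462, -0.3315, 0.0301]
orientation: [3.141, -0.004, 0.166]
contact_force: [-19.3, 11.9, 67.8]
gripper_width: 0.0013
grasp_force: 34.0
```

Request:
step_arm:
  steps:
    - [[0,0,0.8],0,255]
    - [[0,0,1.6],0,0]
    - [[0,0,1.6],0,0]
    - [[0,0,1.6],0,0]
    - [[0,0,1.6],0,0]
    - [[0,0,1.6],0,0]
    - [[0,0,1.6],0,0]
    - [[0,0,1.6],0,0]

```text
clock: 5.13
tcp_pos: [0.461, -0.3289, 0.0401]
orientation: [-3.141, 0.001, 0.168]
contact_force: [-1.0, -0.1, 0.2]
gripper_width: 0.0391
grasp_force: 0.0
```

Request:
step_arm:
  steps:
    - [[0,0,0],0,0]
    - [[0,0,0],0,0]
    - [[0,0,0],0,0]
    - [[0,0,0],0,0]
    - [[0,0,0],0,0]

```text
clock: 5.55
tcp_pos: [0.4613, -0.329, 0.0406]
orientation: [3.142, -0.0, 0.168]
contact_force: [0.1, -0.4, 0.7]
gripper_width: 0.0724
grasp_force: 0.0
```

```bash
python3 - <<'E'
from m import *
s=read_state(); print(s)
a=snapshot('scene')[:,:,::-1].copy(); cv2.imwrite('pics/s6.png',a)
H=hsv('',a); print(cen(blob(H,[5,120,120],[20,255,255],(305,375,365,425))))
E
```

```text
{'clock': 5.55, 'joint_pos': array([-0.1053,  0.4839,  0.7962,  1.8442, -0.4103,  0.9855, -0.5368]), 'joint_velocities': array([-0.0011, -0.0001,  0.0002, -0.0009, -0.0002, -0.0002,  0.0005]), 'tau': array([  0.0036, -50.2363,  13.6805, -30.6031,  -0.056 ,  -0.0061,
         0.0003]), 'tcp_pos': array([ 0.4613, -0.329 ,  0.0406]), 'orientation': array([ 3.1415, -0.0001,  0.1681]), 'contact_force': array([ 0.1054, -0.4469,  0.7066]), 'wrist_torque': array([-0.0887,  0.1337, -0.0227]), 'grasp_force': 0.0, 'gripper_width': 0.07244501967229783}
((np.float64(326.7191011235955), np.float64(405.4269662921348)), 89, (np.int64(320), np.int64(396), np.int64(333), np.int64(416)))
```

Request:
step_arm:
  steps:
    - [[0,0,-0.5],0,0]
    - [[0,0,-1.0],0,0]
    - [[0,0,-1.5],0,0]
    - [[0,0,-2.0],0,0]
    - [[0,0,-2.0],0,0]

```text
clock: 6.02
tcp_pos: [0.4606, -0.3286, 0.0192]
orientation: [-3.141, 0.002, 0.168]
contact_force: [-0.3, 0.9, -0.0]
gripper_width: 0.0868
grasp_force: 0.0
```

Request:
step_arm:
  steps:
    - [[0,0,-0.5],0,0]
    - [[0,0,-0.9],0,0]
    - [[0,0,-1.2],0,0]
    - [[0,0,-1.2],0,0]

```text
clock: 6.35
tcp_pos: [0.4609, -0.3288, 0.0078]
orientation: [-3.141, 0.001, 0.168]
contact_force: [0.0, -0.2, -0.4]
gripper_width: 0.0872
grasp_force: 0.0
```

Request:
step_arm:
  steps:
    - [[0,0,-0.2],0,255]
    - [[0,0,-0.2],0,255]
    - [[0,0,-0.2],0,255]
    - [[0,0,-0.2],0,255]
    - [[0,0,-0.2],0,255]
    - [[0,0,-0.2],0,255]
    - [[0,0,-0.2],0,255]
    - [[0,0,-0.2],0,255]
  force: 30

```text
clock: 7.02
tcp_pos: [0.4612, -0.3288, 0.0066]
orientation: [-3.141, -0.0, 0.168]
contact_force: [-0.9, 1.7, 2.2]
gripper_width: 0.0456
grasp_force: 30.0
```

Request:
step_arm:
  steps:
    - [[0,0,0],0,255]
    - [[0,0,0],0,255]
    - [[0,0,0],0,255]

```text
clock: 7.27
tcp_pos: [0.4612, -0.3288, 0.0066]
orientation: [-3.141, 0.0, 0.168]
contact_force: [-0.7, 2.9, 3.4]
gripper_width: 0.0454
grasp_force: 30.0
```

Request:
step_arm:
  steps:
    - [[0,0,2],0,255]
    - [[0,0,5],0,255]
    - [[0,0,8],0,255]
    - [[0,0,11],0,255]
    - [[0,2,13],0,255]
    - [[1,5,14],-2,255]
    - [[2,8,14],-4,255]
    - [[3,11,14],-6,255]

```text
clock: 7.93
tcp_pos: [0.4916, -0.2182, 0.1472]
orientation: [3.141, -0.002, 0.061]
contact_force: [0.1, -0.2, -3.0]
gripper_width: 0.0459
grasp_force: 30.0
```

Request:
step_arm:
  steps:
    - [[1,3.5,0],0,255]
    - [[2,7,0],0,255]
    - [[3,10.5,0],0,255]
    - [[4,14,0],0,255]
    - [[5,17,0],0,255]
    - [[6,20,0],0,255]
    - [[7,23,0],0,255]
    - [[7,24,0],0,255]

```text
clock: 8.6
tcp_pos: [0.5623, 0.0267, 0.146]
orientation: [-3.141, -0.0, 0.069]
contact_force: [-0.1, 0.6, -3.5]
gripper_width: 0.0456
grasp_force: 30.0
```

Request:
step_arm:
  steps:
    - [[1,1.7,-1],0,255]
    - [[1.8,3.3,-2],0,255]
    - [[1.8,3.3,-3],0,255]
    - [[1.8,3.3,-3],0,255]

```text
clock: 8.93
tcp_pos: [0.5779, 0.0545, 0.1141]
orientation: [3.14, 0.003, 0.065]
contact_force: [-1.6, -0.7, -3.7]
gripper_width: 0.0458
grasp_force: 30.0
```

```bash
python3 - <<'E'
from m import *
s=read_state(); print(s['tcp_pos'])
a=snapshot('scene')[:,:,::-1]; b=snapshot('top')[:,:,::-1]
o=np.zeros((450,800,3),np.uint8)
o[:,:450]=cv2.resize(a[180:330,230:380],(450,450),interpolation=2); o[:350,450:]=cv2.resize(b[190:320,230:360],(350,350),interpolation=2)
cv2.imwrite('pics/c7.png',o)
E
```

```text
[0.5779 0.0545 0.1141]
```

View pics/c7.png

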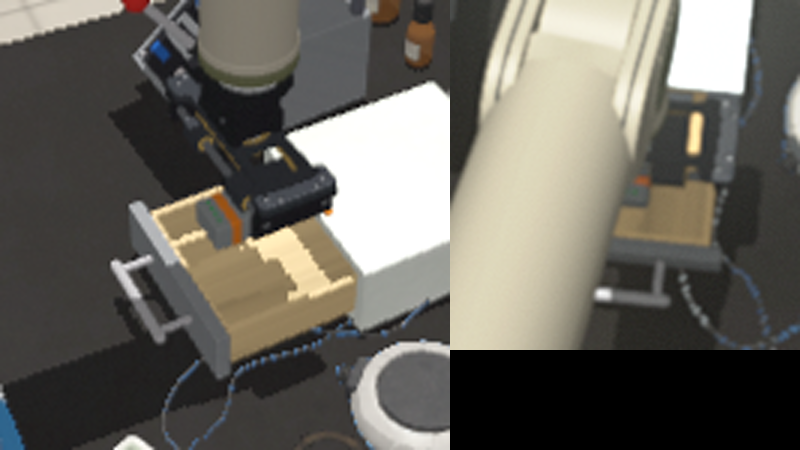

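The crop shows the battery held above the drawer, its near end at crop (215,235), between the front panel and the cabinet front. The side walls are well clear. I'll lower it now.

Request:
step_arm:
  steps:
    - [[0.5,0.4,-2],0,255]
    - [[0.5,0.4,-4],0,255]
    - [[0.5,0.4,-6],0,255]
    - [[0.5,0.4,-7.5],0,255]
    - [[0.5,0.4,-8],0,255]
    - [[0.5,0.4,-8],0,255]

```text
clock: 9.53
tcp_pos: [0.5836, 0.0569, 0.0362]
orientation: [3.141, 0.001, 0.062]
contact_force: [-0.1, -0.5, -2.5]
gripper_width: 0.0457
grasp_force: 30.0
```

Request:
step_arm:
  steps:
    - [[0,0,-0.3],0,255]
    - [[0,0,-0.5],0,255]
    - [[0,0,-0.5],0,255]

```text
clock: 9.78
tcp_pos: [0.5847, 0.0579, 0.0322]
orientation: [-3.141, -0.001, 0.063]
contact_force: [0.3, 0.6, -2.2]
gripper_width: 0.0459
grasp_force: 30.0
```

Request:
step_arm:
  steps:
    - [[0,0,-0.3],0,255]
    - [[0,0,-0.5],0,255]
    - [[0,0,-0.5],0,255]

```text
clock: 10.03
tcp_pos: [0.5864, 0.0581, 0.0285]
orientation: [-3.141, -0.004, 0.063]
contact_force: [0.3, 0.2, 9.1]
gripper_width: 0.0461
grasp_force: 30.0
```

Request:
step_arm:
  steps:
    - [[0,0,-0.2],0,255]
    - [[0,0,-0.3],0,255]
    - [[0,0,-0.3],0,255]

```text
clock: 10.28
tcp_pos: [0.5893, 0.0583, 0.0283]
orientation: [-3.14, -0.01, 0.063]
contact_force: [0.8, -0.5, 29.1]
gripper_width: 0.0459
grasp_force: 30.0
```

Request:
step_arm:
  steps:
    - [[0,0,0.4],0,255]
    - [[0,0,0.4],0,255]
    - [[0,0,0.4],0,170]
    - [[0,0,0.4],0,120]
    - [[0,0,0.4],0,80]
    - [[0,0,0.4],0,80]
    - [[0,0,0.4],0,80]

```text
clock: 10.87
tcp_pos: [0.5839, 0.058, 0.0272]
orientation: [3.141, 0.001, 0.063]
contact_force: [-0.1, 0.2, -0.6]
gripper_width: 0.0565
grasp_force: 0.0
```

Request:
step_arm:
  steps:
    - [[0,0,1],0,80]
    - [[0,0,4],0,80]
    - [[0,0,7],0,80]
    - [[-3,0,10],0,255]
    - [[-6,0,11],0,255]
    - [[-9,-0.3,11],0,255]
    - [[-12,-0.5,11],0,255]
    - [[-15,-0.7,11],0,255]

```text
clock: 11.53
tcp_pos: [0.433, 0.0506, 0.1377]
orientation: [-3.142, -0.0, 0.063]
contact_force: [-0.1, -0.0, 1.0]
gripper_width: 0.0339
grasp_force: 0.0
```

```bash
python3 - <<'E'
from m import *
s=read_state(); print(s['tcp_pos'],s['gripper_width'])
a=snapshot('scene')[:,:,::-1]; b=snapshot('top')[:,:,::-1]
o=np.zeros((450,800,3),np.uint8)
o[:,:450]=cv2.resize(a[180:330,230:380],(450,450),interpolation=2); o[:350,450:]=cv2.resize(b[190:320,230:360],(350,350),interpolation=2)
cv2.imwrite('pics/c8.png',o)
E
```

```text
[0.433  0.0506 0.1377] 0.03389289383307984
```

View pics/c8.png

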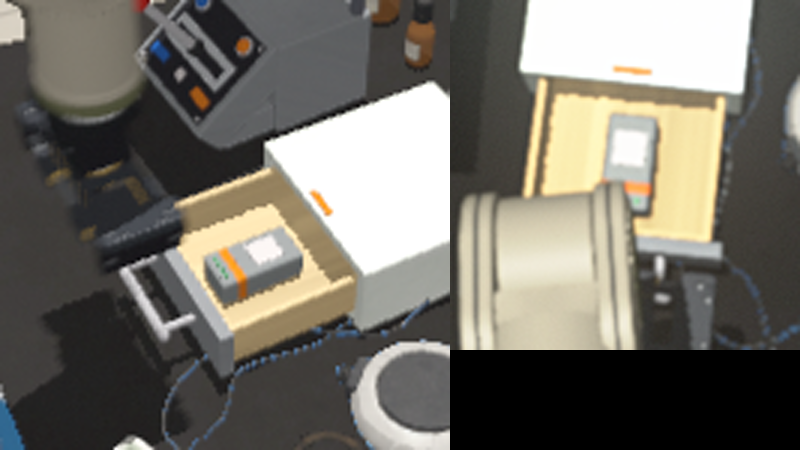

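The pack lies flat in the drawer: scene crop (255,265), top crop (630,165). The gripper is above and in front of the handle. Next I go down in front of the bar and push.

Request:
step_arm:
  steps:
    - [[-2,0,0],0,255]
    - [[-2.3,0,-3],0,255]
    - [[-2.3,0,-6],0,255]
    - [[-2.3,0,-9],0,255]
    - [[-2.3,0,-10.8],0,255]
    - [[-2.3,0,-10.8],0,255]
    - [[-2.3,0,-10.8],0,255]

```text
clock: 12.22
tcp_pos: [0.4112, 0.0503, 0.0297]
orientation: [3.14, 0.001, 0.063]
contact_force: [0.9, 0.2, 1.3]
gripper_width: 0.0004
grasp_force: 0.0
```

Request:
step_arm:
  steps:
    - [[1.5,0.1,0],0,255]
    - [[2.5,0.2,0],0,255]
    - [[3.5,0.2,0],0,255]
    - [[4.5,0.3,0],0,255]
    - [[5.5,0.4,0],0,255]
    - [[6.5,0.4,0],0,255]
    - [[7.5,0.5,0],0,255]
    - [[8.5,0.5,0],0,255]

```text
clock: 12.88
tcp_pos: [0.4975, 0.0565, 0.0305]
orientation: [-3.141, -0.001, 0.064]
contact_force: [-1.5, 1.0, 1.3]
gripper_width: 0.0006
grasp_force: 0.7
```

Request:
step_arm:
  steps:
    - [[1,0.1,0],0,255]
    - [[2,0.1,0],0,255]
    - [[3,0.2,0],0,255]
    - [[4,0.2,0],0,255]
    - [[5,0.3,0],0,255]

```text
clock: 13.3
tcp_pos: [0.5472, 0.059, 0.0299]
orientation: [-3.142, -0.0, 0.063]
contact_force: [-0.8, -1.0, -0.4]
gripper_width: 0.0008
grasp_force: 0.7
```

Request:
step_arm:
  steps:
    - [[0.7,0,0],0,255]
    - [[1.4,0.1,0],0,255]
    - [[2,0.1,0],0,255]
    - [[2,0.1,0],0,255]

```text
clock: 13.63
tcp_pos: [0.5675, 0.06, 0.0298]
orientation: [3.141, -0.001, 0.063]
contact_force: [0.5, 0.5, -0.9]
gripper_width: 0.0003
grasp_force: 0.0
```

Request:
step_arm:
  steps:
    - [[0.5,0,0],0,255]
    - [[1,0.1,0],0,255]
    - [[1,0.1,0],0,255]

```text
clock: 13.88
tcp_pos: [0.5771, 0.0612, 0.0297]
orientation: [3.141, -0.001, 0.064]
contact_force: [-0.4, -1.0, 0.7]
gripper_width: 0.0003
grasp_force: 0.0
```

```bash
python3 - <<'E'
from m import *
a=snapshot('scene')[:,:,::-1]; H=hsv('',a); cv2.imwrite('pics/s9.png',a)
k=blob(H,[12,50,80],[28,200,255],(255,230,360,320)); print('wood',int((k>0).sum()))
k=blob(hsv('scene'),[12,50,80],[28,200,255],(255,230,360,320)); print('wood before',int((k>0).sum()))
print(read_state()['tcp_pos'])
# where the panel's outer face would be at shut / predicted handle right end
ax=np.array([.998,.063,0]);
for d in(.138,.05,.02,0): print(d,proj('scene',np.array([.464,-.0016,.046])+ax*(.138-d)))
E
```

```text
wood 151
wood before 2604
[0.5767 0.0611 0.0297]
0.138 [283.2463 293.8503]
0.05 [311.2239 282.1951]
0.02 [320.4706 278.343 ]
0 [326.5557 275.808 ]
```

Request:
step_arm:
  steps:
    - [[0.5,0,0],0,255]
    - [[1,0.1,0],0,255]
    - [[1,0.1,0],0,255]

```text
clock: 14.18
tcp_pos: [0.5855, 0.0617, 0.0292]
orientation: [3.141, 0.003, 0.063]
contact_force: [-6.6, 0.2, 4.2]
gripper_width: 0.0005
grasp_force: 2.9
```

Request:
step_arm:
  steps:
    - [[0.3,0,0],0,255]
    - [[0.6,0,0],0,255]
    - [[0.6,0,0],0,255]

```text
clock: 14.43
tcp_pos: [0.586, 0.0617, 0.0287]
orientation: [-3.14, 0.015, 0.063]
contact_force: [-34.7, -0.9, 26.3]
gripper_width: 0.0003
grasp_force: 18.1
```

Request:
step_arm:
  steps:
    - [[-1,0,0],0,255]
    - [[-3,-0.2,0],0,255]
    - [[-6,-0.4,0],0,255]
    - [[-9,-0.6,2],0,255]
    - [[-11,-0.6,5],0,0]
    - [[-11,-0.6,9],0,0]
    - [[-11,-0.6,12],0,0]
    - [[-11,-0.6,15],0,0]

```text
clock: 15.1
tcp_pos: [0.4825, 0.056, 0.1818]
orientation: [-3.14, -0.002, 0.063]
contact_force: [1.4, 0.6, -0.2]
gripper_width: 0.0195
grasp_force: 0.0
```

```bash
python3 - <<'E'
from m import *
a=snapshot('scene')[:,:,::-1]; H=hsv('',a); b=snapshot('top')[:,:,::-1]; cv2.imwrite('pics/s10.png',a);cv2.imwrite('pics/t10.png',b)
k=blob(H,[12,50,80],[28,200,255],(255,230,360,320)); print('wood',int((k>0).sum()))
k=blob(hsv('',b),[12,50,80],[28,200,255],(240,200,350,300)); print('wood top',int((k>0).sum()))
# bright handle pixels right end in scene
v=H[:,:,2]; s=H[:,:,1]
for y in range(255,300,4): print(y,''.join('#' if (v[y,x]>130 and s[y,x]<60) else '.' for x in range(280,350)))
st=read_state();print(st['tcp_pos'],st['orientation'][2],st['joint_pos'])
# knob both views
ka=cen(blob(H,[0,150,60],[8,255,255],(255,165,295,195)));kb=cen(blob(hsv('',b),[0,150,60],[8,255,255],(145,205,180,235)))
print(ka,kb,two(ka[0],kb[0]))
E
```

```text
wood 38
wood top 43
255 ................................####...............###################
259 ..................................#####...............################
263 .....................................#####...............#############
267 ........................................####...........#....##########
271 ...........................................#########...........#######
275 ..............................................###.................##..
279 ......................................................................
283 ......................................................................
287 ....................................................................##
291 ......................................................................
295 ......................................................................
299 ......................................................................
[0.4851 0.0566 0.1843] 0.06307751630726255 [-1.0097  0.0307  0.8296  1.9065 -0.0272  1.2065 -1.6785]m.py:12: RuntimeWarning: Mean of empty slice.
  ys,xs=np.nonzero(k); return (xs.mean(),ys.mean()),len(xs),(xs.min(),ys.min(),xs.max(),ys.max())
  ret = ret.dtype.type(ret / rcount)
Traceback (most recent call last):
  File "m.py", line 12, in cen
    ys,xs=np.nonzero(k); return (xs.mean(),ys.mean()),len(xs),(xs.min(),ys.min(),xs.max(),ys.max())
                                                               ~~~~~~^^
ValueError: zero-size array to reduction operation minimum which has no identity
```

The drawer is shut: no wood is visible, and the handle end is at pixel (327,275), as predicted. My moves have no tilt, so I'll push the lever with the gripper body's end plate. I'll turn the plate along the console's x axis and stay low, with the wrist in front of the hood. First I swing around in front.

Request:
step_arm:
  steps:
    - [[-3,1,1],7,0]
    - [[-6,4,2],14,0]
    - [[-6.5,8,2],21,0]
    - [[-6.5,12,2],28,0]
    - [[-6,16,2],35,0]
    - [[-6,20,2],42,0]
    - [[-5,24,2],49,0]
    - [[-5,27,2],56,0]

```text
clock: 15.87
tcp_pos: [0.4323, 0.3297, 0.1986]
orientation: [3.141, -0.0, 1.049]
contact_force: [0.3, -0.8, 0.5]
gripper_width: 0.0804
grasp_force: 0.0
```

Request:
step_arm:
  steps:
    - [[0,4,0],7,255]
    - [[0,8,0],14,255]
    - [[0,12,0],21,255]
    - [[0,14,0],28,255]
    - [[0,14,0],34,255]
    - [[0,14,0],36.6,255]
    - [[0,14,0],36.6,255]

```text
clock: 16.45
tcp_pos: [0.4323, 0.4662, 0.1983]
orientation: [-3.141, 0.001, 1.682]
contact_force: [0.2, 0.4, -0.1]
gripper_width: 0.0482
grasp_force: 0.0
```

Request:
step_arm:
  steps:
    - [[0,0,-3],0,255]
    - [[0,0,-6],0,255]
    - [[0,0,-9],0,255]
    - [[0,0,-12],0,255]
    - [[0,0,-14.3],0,255]
    - [[0,0,-14.5],0,255]
    - [[0,0,-14.5],0,255]

```text
clock: 17.03
tcp_pos: [0.4319, 0.4651, 0.0534]
orientation: [-3.14, 0.002, 1.678]
contact_force: [0.1, 0.0, 0.2]
gripper_width: 0.0036
grasp_force: 0.0
```

Request:
step_arm:
  steps:
    - [[2,0,0],0,255]
    - [[4,0,0],0,255]
    - [[5.5,0,0],0,255]
    - [[5.7,0,0],0,255]
    - [[5.7,0,0],0,255]

```text
clock: 17.45
tcp_pos: [0.4908, 0.466, 0.0563]
orientation: [3.139, -0.001, 1.677]
contact_force: [0.4, 0.2, -0.1]
gripper_width: 0.0006
grasp_force: 0.0
```

```bash
python3 - <<'E'
from m import *
a=snapshot('scene')[:,:,::-1].copy();b=snapshot('top')[:,:,::-1].copy(); cv2.imwrite('pics/s11.png',a);cv2.imwrite('pics/t11.png',b)
s=read_state(); p=s['tcp_pos']; print(p,s['orientation'],s['contact_force'],s['joint_pos'])
for H in (hsv('',a),hsv('',b)):
    for box in((255,165,295,195),(140,200,190,240)):
        k=blob(H,[0,150,60],[8,255,255],box); 
        if k.any(): print(box,cen(k))
c=np.radians(6.2); X=np.array([np.cos(c),np.sin(c),0]);Y=np.array([-X[1],X[0],0])
for n,im in(('scene',a),('top',b)):
  for q,col in((p,(0,0,255)),(p+.095*X+[0,0,.07],(255,0,255)),(p+.095*X-.0375*Y+[0,0,.07],(0,255,0)),(p+.095*X-.0375*Y+[0,0,.12],(255,255,0))):
    cv2.circle(im,tuple(int(x*16) for x in proj(n,q)),10,col,-1,shift=4)
o=np.zeros((560,800,3),np.uint8); o[:560,:400]=cv2.resize(a[90:230,200:300],(400,560),interpolation=2); o[:400,400:]=cv2.resize(b[150:250,90:190],(400,400),interpolation=2)
cv2.imwrite('pics/c11.png',o)
E
```

```text
[0.4886 0.4667 0.0555] [ 3.1412 -0.0012  1.6797] [ 0.1763  0.8261 -0.5927] [-1.1314  0.598   0.4219  1.5108 -0.2641  1.0883 -0.5428]
(255, 165, 295, 195) ((np.float64(274.73015873015873), np.float64(179.03174603174602)), 63, (np.int64(271), np.int64(175), np.int64(279), np.int64(183)))
(140, 200, 190, 240) ((np.float64(160.5084745762712), np.float64(219.38983050847457)), 118, (np.int64(155), np.int64(214), np.int64(167), np.int64(225)))
```

View pics/c11.png

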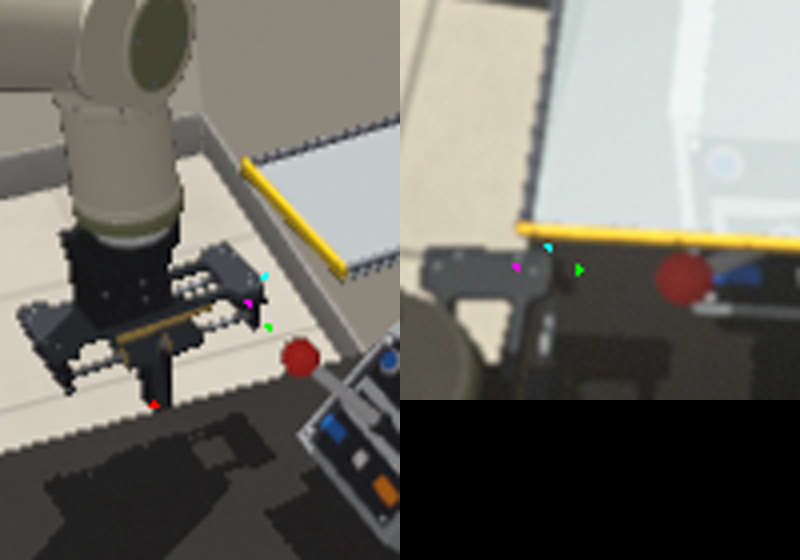

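The view shows the fingertip on the red dot, so the reported TCP is in fact the tip. The end plate is beside the knob at left crop (300,357) and at its height, with the wrist clear of the yellow edge. I'll push sideways.

Request:
step_arm:
  steps:
    - [[0.2,-1.5,0],0,255]
    - [[0.3,-3,0],0,255]
    - [[0.5,-4.5,0],0,255]
    - [[0.6,-5.5,0],0,255]
    - [[0.7,-6.3,0],0,255]
    - [[0.8,-7,0],0,255]
    - [[0.8,-7,0],0,255]

```text
clock: 18.13
tcp_pos: [0.4974, 0.3952, 0.055]
orientation: [3.141, -0.0, 1.679]
contact_force: [0.3, 0.5, -0.1]
gripper_width: 0.0005
grasp_force: 0.0
```

```bash
cat > k.py <<'E'
from m import *
a=snapshot('scene')[:,:,::-1].copy();b=snapshot('top')[:,:,::-1].copy()
s=read_state(); p=s['tcp_pos']; print(p,s['contact_force'])
c=np.radians(6.2); X=np.array([np.cos(c),np.sin(c),0]);Y=np.array([-X[1],X[0],0]); h=np.array([.5738,.320,0])
A=B=None
k=blob(hsv('',a),[0,150,60],[8,255,255],(255,160,300,215)); A=cen(k) if k.any() else None
k=blob(hsv('',b),[0,150,60],[8,255,255],(140,190,235,240)); B=cen(k) if k.any() else None
print(A,B)
if A and B:
    q,e=two(A[0],B[0]); print('knob c',(q-h)@X,(q-h)@Y,q[2],e)
print('tip c',(p-h)@X,(p-h)@Y)
pv=h+.073*X+[0,0,.078]
for an in(-.6,-.3,-.1,0,.1,.3,.65): print(an,proj('scene',pv+.095*(-.643*np.cos(an)*X-np.sin(an)*Y+[0,0,.766*np.cos(an)])).round(1),proj('top',pv+.095*(-.643*np.cos(an)*X-np.sin(an)*Y+[0,0,.766*np.cos(an)])).round(1))
m=onz('top',192.3,219.3,.055);print('mark c',(m-h)@X,(m-h)@Y)
E
python3 k.py
```

```text
[0.4973 0.3958 0.0546] [-0.1811  0.2582 -0.86  ]
((np.float64(275.2837837837838), np.float64(180.83783783783784)), 74, (np.int64(271), np.int64(176), np.int64(280), np.int64(185))) ((np.float64(167.34710743801654), np.float64(221.30578512396696)), 121, (np.int64(161), np.int64(216), np.int64(174), np.int64(227)))
knob c 0.014452790415801988 0.031167532046514904 0.1484492540926372 0.000594542747602057
tip c -0.06790760764481846 0.08357524586108919
-0.6 [274.4 178.9] [159.5 218.5]
-0.3 [275.7 181.6] [168.9 221.3]
-0.1 [277.7 184.3] [176.4 222.4]
0 [279.1 185.9] [180.5 222.7]
0.1 [280.6 187.6] [184.6 222.8]
0.3 [284.1 191.4] [193.1 222.5]
0.65 [291.6 198.5] [207.3 220.3]
mark c 0.04497251305015015 -0.0002563941877380812
```

Request:
step_arm:
  steps:
    - [[0.1,-0.7,0],0,255]
    - [[0.1,-1.4,0],0,255]
    - [[0.2,-2.1,0],0,255]
    - [[0.3,-2.7,0],0,255]
    - [[0.3,-3.0,0],0,255]
    - [[0.3,-3.0,0],0,255]

```text
clock: 18.73
tcp_pos: [0.5007, 0.3645, 0.0546]
orientation: [3.141, 0.001, 1.678]
contact_force: [-0.7, 0.6, 0.2]
gripper_width: 0.0005
grasp_force: 0.0
```

```bash
python3 k.py | head -5
```

```text
[0.5004 0.3652 0.0545] [ 0.1283  0.3256 -0.6171]
((np.float64(279.03846153846155), np.float64(185.43589743589743)), 78, (np.int64(275), np.int64(181), np.int64(284), np.int64(190))) ((np.float64(180.21259842519686), np.float64(223.0)), 127, (np.int64(174), np.int64(217), np.int64(186), np.int64(229)))
knob c 0.011142342350389847 -0.00036116335616361364 0.1529754925831872 0.001198506817075145
tip c -0.06805140662203733 0.05287320680648065
-0.6 [274.4 178.9] [159.5 218.5]
```

Knob is at y = -0.4 mm in console axes, which is upright. I'll back off slightly and let it rest for over two seconds.

Request:
step_arm:
  steps:
    - [[0,0.5,0],0,255]
    - [[0,0.5,0],0,255]
    - [[0,0.5,0],0,255]
    - [[0,0.5,0],0,255]
    - [[0,0.5,0],0,255]
    - [[0,0.5,0],0,255]
    - [[0,0.5,0],0,255]
    - [[0,0.5,0],0,255]

```text
clock: 19.5
tcp_pos: [0.5002, 0.3709, 0.0546]
orientation: [3.141, -0.0, 1.679]
contact_force: [0.0, -0.0, -0.2]
gripper_width: 0.0005
grasp_force: 0.0
```

Request:
step_arm:
  steps:
    - [[0,0,0],0,255]
    - [[0,0,0],0,255]
    - [[0,0,0],0,255]
    - [[0,0,0],0,255]
    - [[0,0,0],0,255]
    - [[0,0,0],0,255]
    - [[0,0,0],0,255]
    - [[0,0,0],0,255]

```text
clock: 20.17
tcp_pos: [0.5002, 0.371, 0.0546]
orientation: [3.142, -0.0, 1.68]
contact_force: [-0.2, -0.4, 0.2]
gripper_width: 0.0002
grasp_force: 0.0
```

Request:
step_arm:
  steps:
    - [[0,0,0],0,255]
    - [[0,0,0],0,255]
    - [[0,0,0],0,255]
    - [[0,0,0],0,255]
    - [[0,0,0],0,255]
    - [[0,0,0],0,255]
    - [[0,0,0],0,255]
    - [[0,0,0],0,255]

```text
clock: 20.83
tcp_pos: [0.5002, 0.3709, 0.0546]
orientation: [3.142, -0.0, 1.68]
contact_force: [0.3, -0.2, 0.5]
gripper_width: 0.0008
grasp_force: 0.0
```

Request:
step_arm:
  steps:
    - [[0,0,0],0,255]
    - [[0,0,0],0,255]
    - [[0,0,0],0,255]
    - [[0,0,0],0,255]
    - [[0,0,0],0,255]
    - [[0,0,0],0,255]
    - [[0,0,0],0,255]
    - [[0,0,0],0,255]

```text
clock: 21.5
tcp_pos: [0.5002, 0.371, 0.0546]
orientation: [3.141, -0.0, 1.68]
contact_force: [-0.9, -0.3, -0.7]
gripper_width: 0.0
grasp_force: 0.0
```

```bash
python3 k.py | head -4
```

```text
[0.5002 0.371  0.0546] [ 0.3996  1.2832 -0.206 ]
((np.float64(278.94805194805195), np.float64(185.5064935064935)), 77, (np.int64(275), np.int64(181), np.int64(284), np.int64(190))) ((np.float64(180.251968503937), np.float64(222.9763779527559)), 127, (np.int64(174), np.int64(217), np.int64(186), np.int64(229)))
knob c 0.011058782396665547 -0.0003188475972687911 0.15275442800853434 0.000789995064037715
tip c -0.06762747982370867 0.05860440908310274
```

Request:
step_arm:
  steps:
    - [[0.1,-0.7,0],0,255]
    - [[0.3,-1.5,0],0,255]
    - [[0.5,-2.3,0],0,255]
    - [[0.6,-3.1,0],0,255]
    - [[0.8,-3.9,0],0,255]
    - [[1.0,-4.6,0],0,255]
    - [[1.2,-5.2,0],0,255]
    - [[1.2,-5.2,0],0,255]

```text
clock: 22.27
tcp_pos: [0.513, 0.317, 0.0546]
orientation: [3.141, 0.001, 1.677]
contact_force: [0.9, 0.1, 0.4]
gripper_width: 0.0001
grasp_force: 0.0
```

```bash
python3 k.py | head -4
```

```text
[0.5126 0.3182 0.0546] [-1.5879  0.1947  0.5391]
((np.float64(289.13953488372096), np.float64(195.84883720930233)), 86, (np.int64(285), np.int64(191), np.int64(294), np.int64(201))) ((np.float64(203.13740458015266), np.float64(221.38931297709922)), 131, (np.int64(197), np.int64(216), np.int64(210), np.int64(227)))
knob c 0.019782887531396884 -0.0499621997619995 0.14294034850729986 0.0006537876834197456
tip c -0.0610844368153549 0.004840646617461921
```

Request:
step_arm:
  steps:
    - [[0.1,-0.4,0],0,255]
    - [[0.1,-0.7,0],0,255]
    - [[0.1,-0.7,0],0,255]

```text
clock: 22.62
tcp_pos: [0.5133, 0.3117, 0.0546]
orientation: [3.141, -0.0, 1.68]
contact_force: [0.8, 2.1, -0.1]
gripper_width: 0.0007
grasp_force: 0.0
```

Request:
step_arm:
  steps:
    - [[0,-0.2,0],0,255]
    - [[0,-0.3,0],0,255]
    - [[0,-0.3,0],0,255]

```text
clock: 22.87
tcp_pos: [0.5132, 0.3091, 0.0546]
orientation: [3.141, -0.0, 1.68]
contact_force: [0.1, 3.6, -1.7]
gripper_width: 0.0004
grasp_force: 0.0
```

```bash
python3 k.py | head -4
```

```text
[0.5132 0.309  0.0546] [-0.0242  2.5723 -0.326 ]
((np.float64(291.19767441860466), np.float64(197.6860465116279)), 86, (np.int64(287), np.int64(193), np.int64(296), np.int64(203))) ((np.float64(206.6904761904762), np.float64(220.79365079365078)), 126, (np.int64(200), np.int64(215), np.int64(213), np.int64(226)))
knob c 0.022633588564882595 -0.057283716255621585 0.13959265011237143 0.001057685802620596
tip c -0.06143306408705857 -0.004366604959927878
```

Request:
step_arm:
  steps:
    - [[0,-0.2,0],0,255]
    - [[0,-0.3,0],0,255]
    - [[0,-0.3,0],0,255]

```text
clock: 23.22
tcp_pos: [0.513, 0.3076, 0.0547]
orientation: [3.141, -0.002, 1.682]
contact_force: [0.6, 7.4, -1.7]
gripper_width: 0.0006
grasp_force: 0.0
```

At the stop: the force is rising and the tip has stalled. I'll retreat sideways, then back and up.

Request:
step_arm:
  steps:
    - [[-0.1,1,0],0,255]
    - [[-0.3,3,0],0,255]
    - [[-2,4,0],0,255]
    - [[-5,4,0],0,255]
    - [[-8,4,0],0,255]
    - [[-8.5,4,3],0,0]
    - [[-8.5,4,7],0,0]
    - [[-8.5,4,11],0,0]

```text
clock: 23.88
tcp_pos: [0.427, 0.3449, 0.1653]
orientation: [-3.14, 0.002, 1.679]
contact_force: [1.0, 1.3, -0.3]
gripper_width: 0.0132
grasp_force: 0.0
```

Request:
step_arm:
  steps:
    - [[0,0,3],0,0]
    - [[0,0,6],0,0]
    - [[0,0,6],0,0]
    - [[0,0,6],0,0]
    - [[0,0,6],0,0]

```text
clock: 24.3
tcp_pos: [0.428, 0.3455, 0.2239]
orientation: [-3.141, 0.001, 1.679]
contact_force: [-0.7, -0.2, -0.2]
gripper_width: 0.046
grasp_force: 0.0
```

```bash
python3 k.py | head -4; python3 - <<'E'
from m import *
a=snapshot('scene')[:,:,::-1];b=snapshot('top')[:,:,::-1]
for n,im in(('scene',a),('top',b)):
    H=hsv('',im); print(n,'wood',int((blob(H,[12,50,80],[28,200,255],(255,230,350,300) if n=='scene' else (240,200,350,300))>0).sum()))
    d=cv2.absdiff(im,cv2.imread(f'pics/{n}0.png')).max(2)
    for nm,bx in(('timer',(258,322,294,356) if n=='scene' else (330,320,368,356)),('beaker',(355,338,382,370) if n=='scene' else (410,255,440,284)),('bottles',(390,350,480,455) if n=='scene' else (450,200,540,305))):
        x0,y0,x1,y1=bx; print(nm,int((d[y0:y1,x0:x1]>40).sum()))
print(read_state())
E
```

```text
[0.4277 0.3454 0.2232] [-0.0976 -0.5211 -0.7656]
((np.float64(291.4878048780488), np.float64(198.1829268292683)), 82, (np.int64(287), np.int64(193), np.int64(296), np.int64(203))) ((np.float64(207.41538461538462), np.float64(220.66923076923078)), 130, (np.int64(201), np.int64(215), np.int64(214), np.int64(226)))
knob c 0.023117870090730734 -0.05858060311801068 0.13838810132172275 0.0006541148782134861
tip c -0.1424844652695677 0.04097823848318469
scene wood 22
timer 0
beaker 0
bottles 0
top wood 38
timer 0
beaker 0
bottles 0
{'clock': 24.5, 'joint_pos': array([-1.1994,  0.1698,  0.4935,  1.6839, -0.0823,  1.3107, -0.5821]), 'joint_velocities': array([-0.0003, -0.0023, -0.0011, -0.0059, -0.0024,  0.0003,  0.0005]), 'tau': array([  0.0129, -44.7405,   3.6113, -38.5753,  -0.0603,  -0.0015,
        -0.0036]), 'tcp_pos': array([0.4278, 0.3455, 0.2234]), 'orientation': array([-3.1402,  0.0017,  1.6792]), 'contact_force': array([ 1.0489, -0.2053,  0.1404]), 'wrist_torque': array([-0.0624,  0.0734,  0.0526]), 'grasp_force': 0.0, 'gripper_width': 0.061925760350333744}
```

Everything is in place: the lever is at the orange stop, the drawer is shut, the bystanders haven't moved and the robot is clear.

```bash
python3 -c "
from bench import *
print(sign_off())"
```

```text
the job is handed in; nothing more can be done
None
```

The job is handed in: the pack lies flat in the shut drawer, and the lever rested at centre off for over 2 s, then went to the orange stop (pushed with the gripper body, as the moves cannot tilt); the bystanders are unmoved, though a first try touched the pack's top with a brief reading of about 68 N because the reported TCP is really the fingertip.

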